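# Put the terracotta pot away and shut the sealed cabinet door

## Task

Push the terracotta pot back along the left-hand rail and wall, standing, until it is right inside the small cabinet and out of the door's way, still close to the left wall. Then slide the frosted door shut against its rubber gasket, firmly but without ramming it, until the roller catch snaps over and holds it. Leave the two shakers and the molinillo cup where they are.

Things in the scene. Friction and masses are not known exactly. Their poses are not given: they have to be found in the camera images.
- cabinet: Fixed walnut plank (560 mm in y, x = -115 to 135 mm, top at z = 40 mm) with a small cabinet on it, open to -x. Origin: on the table under the cabinet's front edges; x into the cabinet, y to its left seen from the robot. Plank top is the cabinet floor. Inside: left wall y = 118, right wall y = -131, back x = 114 mm. Clear roof at z = 184 mm; over the front a top rail and cornice, z = 166 to 214 mm.
- doorway (a point): Middle of the open doorway's foot, on the plank (cabinet x = 0, y = 59, z = 40 mm); doorway 118 mm wide, 126 mm high, no sill. Right of it a fixed panel. A 36 mm high side rail stands on the plank in front (cabinet x = -111 to -16 mm), inner face in line with the left wall (y = 118 mm). A vertical gripper fouls the cornice: lean the tool back to -x by 30 to 50 degrees, fingers forward and down.
- door: Frosted acrylic door, 160 wide, 7 thick, cabinet z = 44 to 160 mm, sliding along the cabinet's y on about 1 N of friction; shuts to +y. Origin: cabinet x = -7.5, z = 40 mm, y from -108 to -128 mm at the start, growing as it shuts; axes as the cabinet's; leading edge at y = 145, face at x = -3.5 mm of its frame. Must not be rammed: keep well under 45 N.
- door_edge (a point): Middle of the door's leading (+y) edge. It meets the gasket somewhere from cabinet y = 119 to 143 mm, is caught 11 mm further on and jams hard 5 mm after that; the jamb's setting differs each time and must be felt. The push rises to 20 to 24 N in the first 3 mm as a nose on the door's top meets a sprung brass roller, then drops as it snaps over. Let go too early, the door is pushed back.
- pull (a point): Upright steel fin on the door's face to push it by, 12 mm wide in y, standing out 30 mm to -x, 56 mm high. This point: middle of its lower end at the door's face (cabinet x = -11, z = 60 mm; 70 mm towards +y from the door's origin).
- gasket (a joint): How far the black rubber gasket is squeezed, m: 0 free, about 0.011 with the door caught, 0.016 solid; about 0.5 N per mm. It sits on an aluminium jamb post, 150 mm high, at the left end of the door's path (cabinet x = -13 to -2 mm, beyond y = 119 mm), whose arm carries the roller about 127 mm above the plank.
- pot: Lidded round terracotta pot (lid stuck on), 64 mm in diameter (66 at the rim, 60 mm up), 87 mm high with its knob, 0.25 to 0.5 kg. Origin: centre of its underside. Starts upright on the plank in front of the doorway, 2 to 12 mm from the side rail. Push it low down (25 to 30 mm above the plank) or it may tip.
- shaker_in: Square glass shaker with a steel screw top, 44 x 44 x 92 mm, standing inside the right half of the cabinet. Origin: centre of its underside. Leave it alone.
- shaker_out: The same kind of shaker, standing on the plank beside the cabinet. Origin: centre of its underside. Leave it alone.
- molinillo_cup: White cup, 70 mm wide and 75 mm high, with a wooden molinillo standing in it (185 mm high in all, one piece), on the plank beside the cabinet. Origin: centre of its underside. Leave it alone.
Things that resemble listed ones, but are neither listed nor needed, are in the scene too. What is meant by the pot is not green, and is the larger of those in its own colour.

How it is judged:
By the outcome, as a careful person would: the job done as asked, in the order asked, and still so for the second after the job is handed in, with the robot touching nothing.
It also fails if it takes over 54 s, if anything falls off the work surface, if the arm or the gripper's body presses on something with over 40 N, if the wrist force passes 120 N, or if a joint passes its speed limit or range.

## Robot

A 6-joint arm with a two-finger parallel gripper is mounted at the origin on the work surface. World frame = base frame: x ahead of the robot, y to its left, z up, the work surface at z = 0. Lengths are in m, angles in rad, forces in N, time in s.
With the tool pointing down it reaches from about 0.25 to 0.775 m from the base axis. Payload 4 kg.
Tool frame: the origin (TCP) lies on the mounting face of the last link; the fingertips stand 199 mm ahead of it and the grasp point (between the pads) lies 180 mm ahead of it (tcp_to_tips is the distance from the TCP to the fingertips, in m); z points along the fingers, y is the direction in which the jaws open and shut (so a half turn about z gives the same grasp; the last joint's range is limited). The gripper opens to 94 mm and grips with 3 to 60 N. Pads are 16 mm wide; open, the fingers measure 119 mm over their backs; the gripper's body (75 mm by 177 mm) begins 78 mm behind the grasp point.
Start: joints at [-1.413, 0.087, 1.371, -0, 1.684, -0.103], TCP at [0.142, -0.531, 0.405] pointing down, gripper open.
Joint ranges: [-3.1, 3.1], [-0.76, 2.03], [0.27, 2.55], [-1.08, 4.22], [0.17, 2.65], [-2.57, 2.57]. Speed limits (rad/s): [2.79, 2.79, 3.14, 3.14, 3.14, 3.14].

## Interface

Orientations are given as a unit quaternion [x, y, z, w].
In Python, from workcell import get_state, snapshot, get_calibration, hand_in, regions_of, tcp_to_tips gives the robot as it stands.
- The arm moves only by the tool move_arm, never from a script. Its argument "series" is a list of rows, each an object with "xyz": the shift along the tool's x, y, z each as a share of 30 cm, from -1 to 1, a list of three; "rotation": the turn, a rotation vector about the tool's x, y, z each as a share of 120 degrees, from -1 to 1, a list of three; "hand": the finger opening in mm, from 0 to 94. In form: [{"xyz": [dx, dy, dz], "rotation": [rx, ry, rz], "hand": hand}, ...]. A call has 1 to 5 rows; each row is the pose to reach, as a shift and turn from the pose measured when the call began, along the tool's axes at that moment; what a row does not reach only later rows make up. A row lasts 1/10 s, in which the tool goes at most 50 mm and 8.59 degrees, less where a joint would pass 70% of its speed; a pose out of reach is approached as far as the arm can. A call with a number of a shift or a turn outside -1 to 1 is refused whole. A call with a gripper value outside its range is refused whole. The fingers move at their own pace and stop on an object; "force" is the grip in N (left out, the last holds). Time passes only in rows, so rows that repeat a pose let the fingers close. It gives the time, the measured TCP pose, the force and the opening at its end, in the units of the state.
- get_state(): the state, without advancing time (a new reading comes with each control period).
- snapshot(name): name is "scene" or "top" or "wrist"; returns (picture, depth): 420x560x3 uint8, red, green, blue; 420x560 float32, m along the optical axis (not along the pixel's ray), 0 where there is no reading.
- get_calibration(name): a dict with "K" (3x3 intrinsics, pixels), "D" ([k1, k2, p1, p2, k3] as OpenCV has them; the pictures are not rectified), "R" (3x3) and "t" (3): a world point X has camera coordinates R X + t. Camera axes: x right, y down, z forward; pixel columns grow to the right and rows downward; lengths in m; the calibration is good to about 2 mm. A picture is of the moment at which its call begins: read the wrist's pose just before it. get_calibration takes no time and is no camera call; for the wrist camera it gives the pose at the moment of the call.
- hand_in(): hands the job in, once; it reports no verdict.
Trained networks look in the newest picture that a camera, given by its name, has taken for a name from the list of things; names that differ only in an ending like _2 or _b are one class to them, and where a whole thing is asked for, a point or a joint stands for the part that bears it (a point fixed in the world has none). Each returns a list of dicts, best first, with "p" (0 to 1); they miss things now and then, are a little off and sometimes report something else, mostly with a low value. They report only what shows in the picture. A call takes as long as a camera call. They do not tell look-alikes from the thing itself.
- regions_of(camera, query): "region" (420x560 bool, what is visible of it) and "point" ([column, row] in pixels, amid what is visible of it).
The state is a dict: "t": time; "q": joint angles; "joint_velocities": joint speeds; "effort": joint torques, N m; "eef_pos": TCP position; "ee_rot": TCP orientation; "wrist_force": force on the tool from outside, world axes, zero at the start; "ft_torque": the same for the moment, N m; "gripper_width": opening from 0.0 (shut) to 1.0 (fully open).
Only numpy, scipy, OpenCV 4.12 (cv2) and the standard library are available. Lean on these libraries where they do the work, as an engineer would, in place of code of your own. Each camera call takes 0.05 s, during which the arm holds its last target.

## Working session

There is one attempt and no reset: what is moved stays moved. The work goes in short steps, Python scripts to look and compute and a tool call to move; the robot and the scene stay as the last step left them, time stands still between calls to the robot, and variables do not carry over. Pictures are saved under pics/ and viewed, and the job is handed in when it is done.

Besides the shell and the picture viewer there is one more tool, called after ">>>" as name(argument=value, ...), one argument or row to a line, values as JSON. move_arm: Moves the arm, as the interface text tells. Its arguments: {"type":"object","properties":{"series":{"type":"array"},"force":{"type":"number"}},"required":["series"]}

```bash
ls; mkdir -p pics; python3 - <<'E'
from workcell import *
import cv2
print(get_state())
for n in ["scene","top","wrist"]:
    p,d=snapshot(n); cv2.imwrite(f"pics/{n}0.png",p[:,:,::-1]); c=get_calibration(n); print(n,c)
print(tcp_to_tips)
E
```

```text
pics
{'t': 0.0, 'q': array([-1.41310330e+00,  8.79809605e-02,  1.37222121e+00, -3.54699357e-05,
        1.68362286e+00, -1.03090857e-01]), 'joint_velocities': array([-1.34076970e-05, -7.30373793e-04, -2.15505333e-03, -5.64440743e-04,
       -1.35670166e-03, -1.16360623e-03]), 'effort': array([ 1.67226308e-04, -3.40178132e+01, -3.02427292e+01,  7.19153392e-02,
        3.31026712e-02, -1.95020912e-04]), 'eef_pos': array([ 0.14178958, -0.53130076,  0.40350628]), 'ee_rot': array([ 9.91510648e-01,  1.30020724e-01, -4.80873073e-05, -1.11529443e-03]), 'wrist_force': array([ 0.28718456, -0.36091726, -0.48124224]), 'ft_torque': array([ 0.01117091,  0.00910021, -0.02272111]), 'gripper_width': 0.9961605723655252}
scene {'K': array([[400.12437312,   0.        , 278.11937956],
       [  0.        , 400.12437312, 213.44703924],
       [  0.        ,   0.        ,   1.        ]]), 'D': array([-0.07480107,  0.        ,  0.        ,  0.        ,  0.        ]), 'R': array([[-0.55943821,  0.82881916, -0.00936434],
       [ 0.78406066,  0.52549505, -0.33030869],
       [-0.26884526, -0.19212951, -0.9438
[... 261 characters left out ...]
,  0.       ,  0.       ,  0.       ]), 'R': array([[ 0.01036452, -0.99991112,  0.00838573],
       [-0.98753716, -0.01155262, -0.15696146],
       [ 0.15704439, -0.00665439, -0.98756913]]), 't': array([-0.01650448,  0.57415846,  1.00287401])}
wrist {'K': array([[352.34448123,   0.        , 279.89552071],
       [  0.        , 352.34448123, 208.24569738],
       [  0.        ,   0.        ,   1.        ]]), 'D': array([-0.06410148,  0.        ,  0.        ,  0.        ,  0.        ]), 'R': array([[ 0.2579191 , -0.96616317, -0.00254126],
       [-0.93511548, -0.2502906 ,  0.25082595],
       [-0.24297485, -0.06231643, -0.96802887]]), 't': array([-0.54894672, -0.02731989,  0.39153154])}
0.1992
```

View pics/scene0.png

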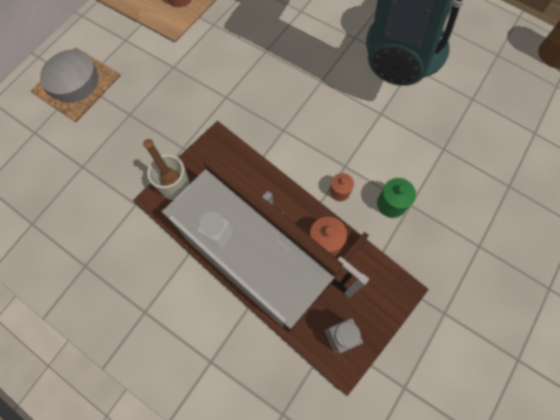

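View pics/top0.png

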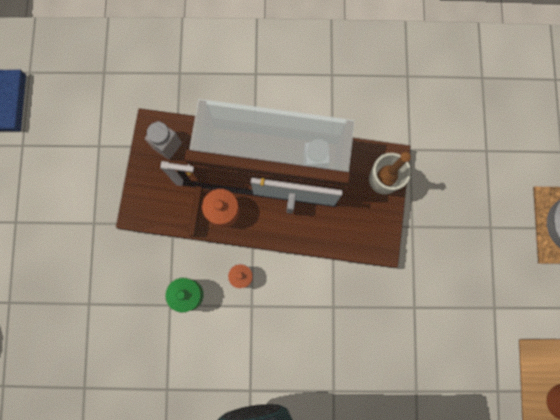

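View pics/wrist0.png

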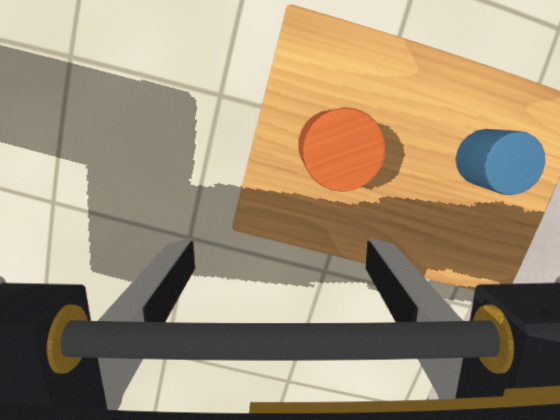

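```bash
cat > h.py <<'E'
from workcell import *
import numpy as np, cv2
from scipy.spatial.transform import Rotation as Ro
def cloud(cam,d):
    c=get_calibration(cam);h,w=d.shape
    u,v=np.meshgrid(np.arange(w),np.arange(h))
    n=cv2.undistortPoints(np.stack([u,v],-1).reshape(-1,1,2).astype(float),c["K"],c["D"]).reshape(h,w,2)
    P=np.dstack([n*d[...,None],d]); return (P-c["t"])@c["R"], d>0   # R^T (P-t)
def proj(cam,X):
    c=get_calibration(cam)
    return cv2.projectPoints(np.atleast_2d(X).astype(float),cv2.Rodrigues(c["R"])[0],c["t"],c["K"],c["D"])[0].reshape(-1,2)
def ray(cam,uv,z):
    c=get_calibration(cam);n=cv2.undistortPoints(np.array([[uv]],float),c["K"],c["D"]).reshape(2)
    d=c["R"].T@np.array([n[0],n[1],1]);o=-c["R"].T@c["t"];return o+d*(z-o[2])/d[2]
E
python3 - <<'E'
from h import *
for cam in ["top","scene"]:
    p,d=snapshot(cam);np.savez(f"{cam}.npz",p=p,d=d)
    X,ok=cloud(cam,d)
    m=ok&(abs(X[...,2]-0.04)<0.006)
    m=cv2.morphologyEx(m.astype(np.uint8),cv2.MORPH_OPEN,np.ones((3,3)))
    n,l,s,_=cv2.connectedComponentsWithStats(m)
    print(s[1:][s[1:,4]>300])
    pts=np.vstack([X[l==i][:,:2] for i in range(1,n) if s[i,4]>300])
    pts=pts[(pts[:,0]>0.2)&(pts[:,0]<1)&(abs(pts[:,1])<.5)]
    r=cv2.minAreaRect((pts*1000).astype(np.float32)); print(cam,r,cv2.boxPoints(r))
    for q in ["pot","door","pull","shaker_out","shaker_in","molinillo_cup","gasket","cabinet"]:
        for o in regions_of(cam,q)[:3]:
            g=o["region"]&ok
            Z=X[g]; 
            print(cam,q,round(o["p"],2),np.round(o["point"]),np.round(np.percentile(Z,[2,50,98],axis=0)*1000).tolist() if len(Z) else None)
E
```

```text
[[  116   108    82   131  6686]
 [  195   138   215   130 13264]]
top ((618.2671508789062, 18.377593994140625), (561.1021118164062, 249.5021514892578), 82.6158218383789) [[ 458.49374 -243.81354]
 [ 705.92676 -275.88   ]
 [ 778.0405   280.56873]
 [ 530.60754  312.6352 ]]
top pot 0.95 [242. 275.] [[418.0, 40.0, -1.0], [439.0, 61.0, 49.0], [464.0, 83.0, 64.0]]
top pot 0.91 [185. 295.] [[372.0, 137.0, 1.0], [403.0, 164.0, 68.0], [433.0, 199.0, 88.0]]
top pot 0.71 [223. 207.] [[535.0, 68.0, 55.0], [561.0, 96.0, 109.0], [595.0, 127.0, 128.0]]
top door 0.87 [293. 191.] [[563.0, -114.0, 50.0], [590.0, -36.0, 125.0], [603.0, 35.0, 165.0]]
top pull 0.59 [294. 192.] [[563.0, -116.0, 47.0], [590.0, -37.0, 125.0], [603.0, 35.0, 165.0]]
top pull 0.57 [159. 142.] [[669.0, 188.0, 51.0], [688.0, 208.0, 113.0], [712.0, 239.0, 135.0]]
top shaker_out 0.72 [160. 140.] [[669.0, 187.0, 44.0], [689.0, 208.0, 113.0], [716.0, 242.0, 135.0]]
top molinillo_cup 0.22 [180. 177.] [[615.0, 160.0, 41.0], [617.0, 164.0, 111.0], [627.0, 180.0, 157.0]]
top gasket 0.69 [269. 182.] [[483.0, -239.0, 36.0], [606.0, 6.0, 4
[... 997 characters left out ...]
ene shaker_out 0.74 [271. 196.] [[561.0, -35.0, 82.0], [567.0, -25.0, 115.0], [575.0, -23.0, 118.0]]
scene shaker_out 0.7 [281. 254.] [[486.0, -238.0, 37.0], [650.0, 54.0, 42.0], [756.0, 289.0, 215.0]]
scene shaker_out 0.62 [342. 335.] [[674.0, 189.0, 54.0], [703.0, 213.0, 131.0], [724.0, 241.0, 134.0]]
scene gasket 0.68 [345. 277.] [[619.0, 162.0, 59.0], [625.0, 167.0, 124.0], [626.0, 172.0, 156.0]]
scene gasket 0.43 [268. 200.] [[562.0, -34.0, 80.0], [567.0, -25.0, 115.0], [575.0, -23.0, 118.0]]
scene cabinet 0.69 [281. 254.] [[488.0, -237.0, 38.0], [650.0, 53.0, 42.0], [756.0, 288.0, 215.0]]
scene cabinet 0.27 [269. 199.] [[540.0, -49.0, 40.0], [567.0, -26.0, 115.0], [606.0, -1.0, 212.0]]
```

```bash
cat >> h.py <<'E'
YAW=np.arctan2(-(0.0721+0.0731)/2,(0.5564+0.5565)/2)
Rc=Ro.from_euler('z',YAW).as_matrix()
O=np.array([0.61817,0.01883,0])-Rc@[0.010,0,0]
def toC(X): return (np.asarray(X)-O)@Rc
def toW(x): return np.asarray(x)@Rc.T+O
E
python3 - <<'E'
from h import *
print(np.degrees(YAW),O)
for cam in ["top","scene"]:
    f=np.load(cam+".npz");X,ok=cloud(cam,f["d"]);C=toC(X)*1000
    def box(name,a,b,ax):
        m=ok&np.all((C>a)&(C<b),-1);Z=C[m]
        print(cam,name,m.sum(),np.round(np.percentile(Z,[1,10,50,90,99],axis=0)).tolist() if m.sum() else 0)
    box("rail",[-110,100,60],[-20,150,85],1)
    box("cornice",[-60,-200,205],[140,200,225],1)
    box("roof",[10,-200,170],[140,200,195],1)
    box("fin",[-50,-120,90],[-16,20,125],1)
    box("doortop",[-30,-300,140],[20,90,164],1)
    box("post",[-30,110,140],[20,190,200],1)
    box("pot",[-120,30,85],[-25,116,140],1)
    box("potrim",[-120,30,95],[-25,116,112],1)
    box("cup",[-120,-350,100],[135,-140,120],1)
    box("shout",[-120,130,120],[135,350,140],1)
E
```

```text
-7.433388825785478 [0.60825404 0.02012373 0.        ]
top rail 354 [[-109.0, 116.0, 62.0], [-102.0, 116.0, 70.0], [-66.0, 121.0, 76.0], [-30.0, 127.0, 79.0], [-21.0, 128.0, 81.0]]
top cornice 2055 [[-0.0, -143.0, 206.0], [1.0, -120.0, 212.0], [9.0, -11.0, 214.0], [18.0, 101.0, 216.0], [20.0, 127.0, 218.0]]
top roof 8135 [[28.0, -144.0, 181.0], [36.0, -119.0, 182.0], [73.0, -8.0, 185.0], [110.0, 103.0, 187.0], [118.0, 127.0, 188.0]]
top fin 98 [[-40.0, -63.0, 93.0], [-40.0, -62.0, 107.0], [-30.0, -57.0, 116.0], [-19.0, -53.0, 118.0], [-16.0, -51.0, 120.0]]
top doortop 683 [[-11.0, -143.0, 141.0], [-10.0, -128.0, 146.0], [-7.0, -68.0, 160.0], [1.0, -3.0, 163.0], [2.0, 16.0, 164.0]]
top post 329 [[-14.0, 112.0, 142.0], [-14.0, 119.0, 152.0], [-9.0, 144.0, 187.0], [-0.0, 168.0, 191.0], [1.0, 173.0, 198.0]]
top pot 963 [[-84.0, 41.0, 90.0], [-76.0, 48.0, 106.0], [-55.0, 70.0, 109.0], [-33.0, 94.0, 115.0], [-26.0, 102.0, 128.0]]
top potrim 764 [[-84.0, 41.0, 103.0], [-77.0, 47.0, 106.0], [-56.0, 70.0, 109.0], [-32.0, 96.0, 111.0], [-26.0, 103.0, 112.0]]
top cup 444 [[23.0, -266.0, 101.0], 
[... 796 characters left out ...]
4.0, -0.0, 162.0], [-14.0, 1.0, 163.0], [-14.0, 1.0, 163.0]]
scene post 350 [[-12.0, 112.0, 143.0], [-10.0, 128.0, 153.0], [-5.0, 151.0, 188.0], [-1.0, 171.0, 191.0], [20.0, 174.0, 197.0]]
scene pot 924 [[-83.0, 44.0, 101.0], [-75.0, 52.0, 106.0], [-52.0, 76.0, 109.0], [-34.0, 98.0, 122.0], [-29.0, 105.0, 128.0]]
scene potrim 769 [[-84.0, 44.0, 104.0], [-76.0, 51.0, 106.0], [-52.0, 75.0, 108.0], [-33.0, 98.0, 111.0], [-29.0, 105.0, 112.0]]
scene cup 537 [[23.0, -265.0, 100.0], [28.0, -260.0, 103.0], [60.0, -227.0, 112.0], [84.0, -201.0, 116.0], [90.0, -198.0, 118.0]]
scene shout 578 [[-3.0, 132.0, 122.0], [46.0, 172.0, 130.0], [63.0, 204.0, 132.0], [79.0, 219.0, 134.0], [89.0, 225.0, 138.0]]
```

```bash
python3 - <<'E'
from h import *
for cam,(x0,y0,x1,y1) in {"top":(110,90,420,275),"scene":(130,110,430,390)}.items():
    p=np.load(cam+".npz")["p"]; s=2.5 if cam=="top" else 2
    im=cv2.resize(p[y0:y1,x0:x1,::-1].copy(),None,fx=s,fy=s,interpolation=cv2.INTER_CUBIC)
    def dr(pts,col,cl=False):
        q=proj(cam,toW(np.array(pts)/1000)); q=((q-[x0,y0]+.5)*s).astype(np.int32)
        cv2.polylines(im,[q],cl,col,1)
    dr([(-115,-280,40),(-115,280,40),(135,280,40),(135,-280,40)],(0,255,0),True)
    dr([(-111,118,76),(-16,118,76)],(255,0,0)); dr([(0,118,184),(114,118,184),(114,-131,184),(0,-131,184)],(255,255,0),True)
    dr([(-11,119,190),(-13,119,190),(-2,119,190)],(0,255,255))
    cv2.imwrite(f"pics/{cam}1.png",im)
E
```

```text
(no output)
```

View overlays.

View pics/top1.png

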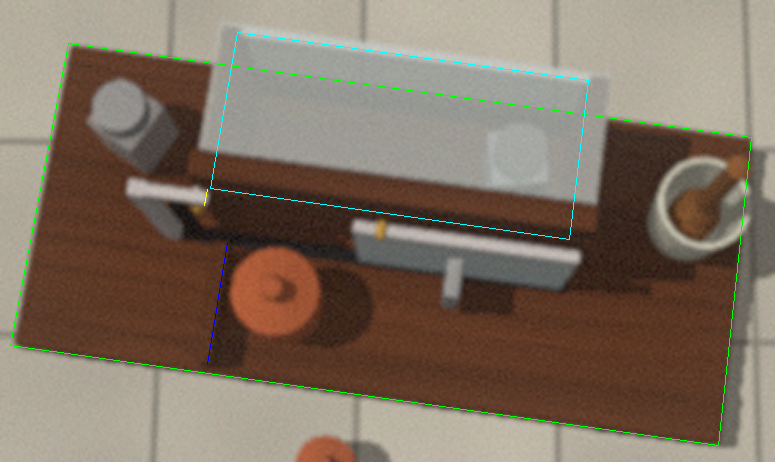

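View pics/scene1.png

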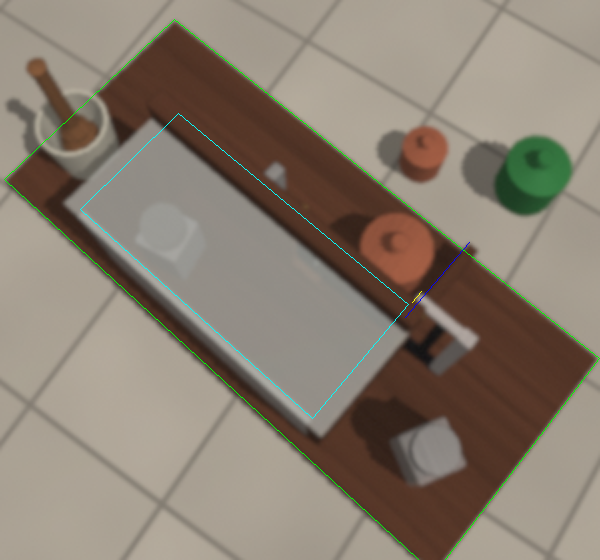

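```bash
cat >> h.py <<'E'
def Rtool(L):  # lean in deg, y tool = -cab y
    s,c=np.sin(np.radians(L)),np.cos(np.radians(L))
    return Rc@np.array([[c,0,s],[0,-1,0],[s,0,-c]])
def plan(tip_c,L=None,yawdeg=0,R=None,quiet=False):
    """tip_c: tip centre in cabinet frame mm"""
    s=get_state(); R0=Ro.from_quat(s["ee_rot"]).as_matrix()
    if R is None: R=R0 if L is None else Rtool(L)
    p=toW(np.array(tip_c)/1000.)-R@[0,0,tcp_to_tips]
    d=R0.T@(p-s["eef_pos"])/0.3; r=Ro.from_matrix(R0.T@R).as_rotvec()/np.radians(120)
    print("xyz",np.round(d,3).tolist(),"rot",np.round(r,3).tolist(),"tcp",np.round(p,3)); return d,r
def st():
    s=get_state();R0=Ro.from_quat(s["ee_rot"]).as_matrix()
    print("t",round(s["t"],2),"tip_c mm",np.round(toC(s["eef_pos"]+R0@[0,0,tcp_to_tips])*1000,1),"z_c",np.round(Rc.T@R0[:,2],3),"F_c",np.round(Rc.T@s["wrist_force"],1),"T",np.round(s["ft_torque"],2),"q",np.round(s["q"],2),"g",round(s["gripper_width"]*94,1))
E
python3 - <<'E'
from h import *
s=get_state();c=get_calibration("wrist");R0=Ro.from_quat(s["ee_rot"]).as_matrix()
print(R0.T@(-c["R"].T@c["t"]-s["eef_pos"]), R0.T@c["R"].T)
st()
plan([-200,78,180],50); plan([-130,74,62],50)
E
```

```text
[7.17982691e-02 4.40913722e-05 1.93126906e-02] [[ 7.06401286e-05 -9.67992503e-01 -2.50979101e-01]
 [ 9.99999627e-01  2.84392408e-04 -8.15405012e-04]
 [ 8.60682489e-04 -2.50978950e-01  9.67992162e-01]]
t 1.05 tip_c mm [-391.2 -607.2  205.5] z_c [ 0. -0. -1.] F_c [0.6 0.2 0.6] T [ 0.   -0.05 -0.03] q [-1.41  0.09  1.37 -0.    1.68 -0.1 ] g 93.6
xyz [0.988, -2.063, 0.322] rot [-0.081, 0.411, 0.174] tcp [0.269 0.143 0.308]
xyz [1.199, -1.962, 0.715] rot [-0.081, 0.411, 0.174] tcp [0.338 0.13  0.19 ]
```

```bash
python3 - <<'E'
from h import *
plan([-190,-250,230],30)
E
```

```text
xyz [0.766, -0.972, 0.007] rot [-0.049, 0.247, 0.182] tcp [ 0.289 -0.19   0.403]
```

>>> move_arm(
  series=[
    {"xyz": [0.766,-0.972,0.007],"rotation": [-0.049,0.247,0.182],"hand": 30},
    {"xyz": [0.766,-0.972,0.007],"rotation": [-0.049,0.247,0.182],"hand": 30},
    {"xyz": [0.766,-0.972,0.007],"rotation": [-0.049,0.247,0.182],"hand": 30},
    {"xyz": [0.766,-0.972,0.007],"rotation": [-0.049,0.247,0.182],"hand": 30},
    {"xyz": [0.766,-0.972,0.007],"rotation": [-0.049,0.247,0.182],"hand": 30},
  ],
)

```text
t: 1.55
eef_pos: [0.2406, -0.3, 0.4029]
ee_rot: [0.963, -0.065, 0.26, 0.017]
wrist_force: [0.4, 0.8, 0.6]
gripper_width: 0.609
```

```bash
python3 - <<'E'
from h import *
st();plan([-170,75,150],50)
E
```

```text
t 1.55 tip_c mm [-222.8 -365.3  230.8] z_c [ 0.504 -0.001 -0.864] F_c [0.3 0.8 0.6] T [0.07 0.21 0.04] q [-1.22 -0.41  1.84  0.47  1.46  0.49] g 57.2
xyz [-0.214, -1.466, 0.359] rot [0.001, 0.165, -0.002] tcp [0.298 0.136 0.278]
```

>>> move_arm(
  series=[
    {"xyz": [-0.05,-0.98,0.05],"rotation": [0,0.08,0],"hand": 30},
    {"xyz": [-0.05,-0.98,0.05],"rotation": [0,0.08,0],"hand": 30},
    {"xyz": [-0.05,-0.98,0.05],"rotation": [0,0.08,0],"hand": 30},
    {"xyz": [-0.05,-0.98,0.05],"rotation": [0,0.08,0],"hand": 30},
    {"xyz": [-0.05,-0.98,0.05],"rotation": [0,0.08,0],"hand": 30},
  ],
)

```text
t: 2.05
eef_pos: [0.2929, -0.0763, 0.3892]
ee_rot: [0.941, -0.064, 0.333, 0.021]
wrist_force: [1.7, -0.8, -0.6]
gripper_width: 0.32
```

```bash
python3 - <<'E'
from h import *
st();plan([-170,75,150],50)
E
```

```text
t 2.05 tip_c mm [-175.  -136.5  234.3] z_c [ 0.628 -0.    -0.778] F_c [ 1.8 -0.6 -0.6] T [ 0.08  0.29 -0.03] q [-0.59 -0.76  2.07  0.3   1.21  1.1 ] g 30.1
xyz [-0.295, -0.703, 0.241] rot [0.0, 0.092, -0.003] tcp [0.298 0.136 0.278]
```

```bash
python3 - <<'E'
from h import *
plan([-118,75,160],42)
E
```

```text
xyz [-0.048, -0.705, 0.313] rot [0.0, 0.026, -0.003] tcp [0.369 0.127 0.308]
```

>>> move_arm(
  series=[
    {"xyz": [0.04,-0.05,0.1],"rotation": [0,0.026,0],"hand": 30},
    {"xyz": [0.04,-0.2,0.15],"rotation": [0,0.026,0],"hand": 30},
    {"xyz": [-0.03,-0.36,0.3],"rotation": [0,0.026,0],"hand": 30},
    {"xyz": [-0.045,-0.53,0.31],"rotation": [0,0.026,-0.003],"hand": 30},
    {"xyz": [-0.048,-0.705,0.313],"rotation": [0,0.026,-0.003],"hand": 30},
  ],
)

```text
t: 2.55
eef_pos: [0.3638, 0.098, 0.3088]
ee_rot: [0.932, -0.06, 0.356, 0.024]
wrist_force: [0.7, -0.0, -0.7]
gripper_width: 0.319
```

```bash
python3 - <<'E'
from h import *
st();plan([-118,75,160],42);plan([-108,75,62],45);plan([-108,75,62],50)
E
```

```text
t 2.55 tip_c mm [-119.6   45.3  160.5] z_c [ 0.667 -0.001 -0.745] F_c [ 0.7  0.1 -0.7] T [ 0.07  0.31 -0.07] q [ 0.2  -0.5   2.12 -0.3   0.84  2.02] g 30.0
xyz [0.001, -0.098, 0.005] rot [0.001, 0.001, 0.0] tcp [0.369 0.127 0.308]
xyz [-0.227, -0.099, 0.271] rot [0.001, 0.026, 0.0] tcp [0.371 0.127 0.203]
xyz [-0.284, -0.099, 0.277] rot [0.001, 0.068, 0.0] tcp [0.36  0.128 0.19 ]
```

>>> move_arm(
  series=[
    {"xyz": [-0.03,-0.098,0.05],"rotation": [0,0.03,0],"hand": 30},
    {"xyz": [-0.13,-0.098,0.14],"rotation": [0,0.05,0],"hand": 30},
    {"xyz": [-0.23,-0.098,0.23],"rotation": [0,0.06,0],"hand": 30},
    {"xyz": [-0.284,-0.098,0.277],"rotation": [0,0.068,0],"hand": 30},
    {"xyz": [-0.284,-0.098,0.277],"rotation": [0,0.068,0],"hand": 30},
  ],
)

```text
t: 3.05
eef_pos: [0.3582, 0.1223, 0.19]
ee_rot: [0.907, -0.056, 0.416, 0.027]
wrist_force: [0.6, 0.3, 0.4]
gripper_width: 0.32
```

```bash
python3 - <<'E'
from h import *
st()
for n in ["scene","top"]:
    p,d=snapshot(n); cv2.imwrite(f"pics/{n}2.png",cv2.resize(p[80:340,100:480,::-1],None,fx=2,fy=2)); 
E
```

```text
t 3.05 tip_c mm [-110.3   69.3   59.9] z_c [ 0.757  0.002 -0.653] F_c [0.5 0.4 0.4] T [ 0.07  0.35 -0.01] q [ 0.31 -0.33  2.3  -0.76  0.48  2.57] g 30.1
```

```bash
python3 - <<'E'
from h import *
st();plan([-108,75,62],42)
E
```

```text
t 3.15 tip_c mm [-106.9   70.8   65.9] z_c [ 0.763  0.004 -0.647] F_c [ 0.1 -0.8  0.5] T [0.08 0.22 0.02] q [ 0.31 -0.33  2.3  -0.76  0.48  2.57] g 29.9
xyz [0.077, -0.017, 0.012] rot [-0.002, -0.064, 0.001] tcp [0.379 0.126 0.21 ]
```

View pics/top2.png

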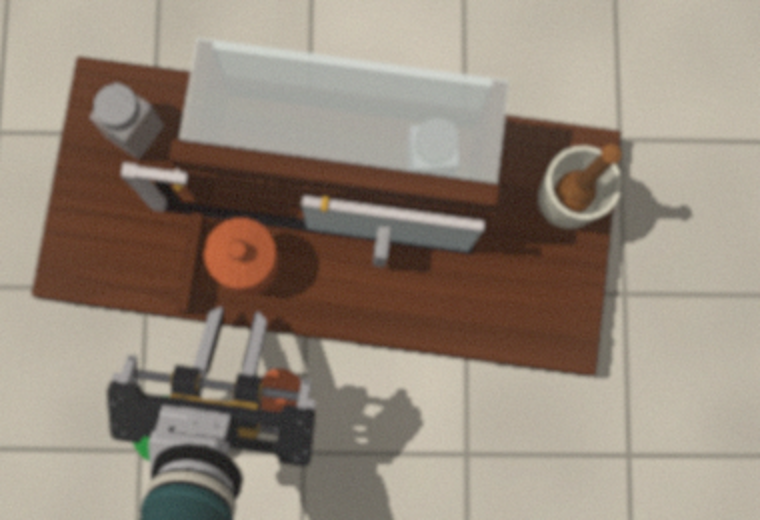

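View pics/scene2.png

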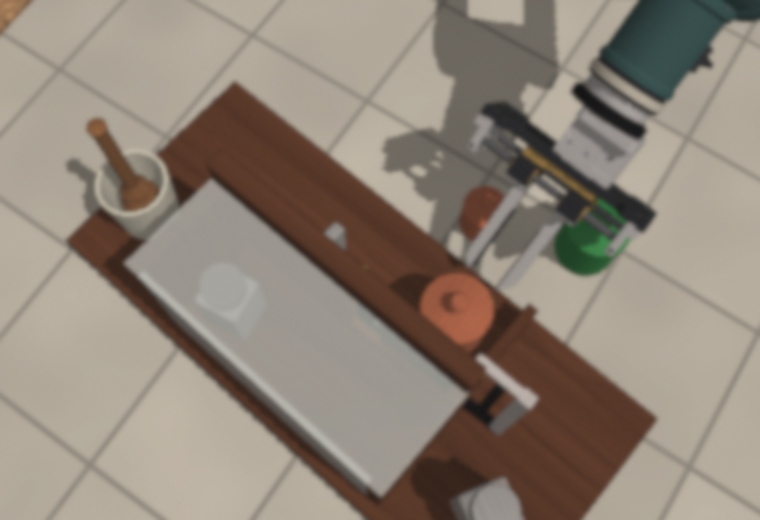

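>>> move_arm(
  series=[
    {"xyz": [0.04,-0.01,0.006],"rotation": [-0.002,-0.032,0.001],"hand": 30},
    {"xyz": [0.077,-0.017,0.012],"rotation": [-0.002,-0.064,0.001],"hand": 30},
    {"xyz": [0.077,-0.017,0.012],"rotation": [-0.002,-0.064,0.001],"hand": 30},
  ],
)

```text
t: 3.45
eef_pos: [0.3817, 0.1262, 0.2151]
ee_rot: [0.93, -0.063, 0.362, 0.021]
wrist_force: [0.9, 0.3, -1.2]
gripper_width: 0.318
```

```bash
python3 - <<'E'
from h import *
st();plan([-75,77,62],42)
E
```

```text
t 3.45 tip_c mm [-103.7   76.5   68.2] z_c [ 0.676  0.003 -0.737] F_c [ 0.9  0.4 -1.2] T [0.09 0.27 0.02] q [ 0.28 -0.3   2.2  -0.49  0.6   2.3 ] g 29.9
xyz [0.063, -0.004, 0.08] rot [-0.001, -0.004, -0.003] tcp [0.412 0.123 0.21 ]
```

>>> move_arm(
  series=[
    {"xyz": [-0.005,0,0.03],"rotation": [0,-0.004,0],"hand": 30},
    {"xyz": [0.02,0,0.05],"rotation": [0,-0.004,0],"hand": 30},
    {"xyz": [0.042,0,0.065],"rotation": [0,-0.004,0],"hand": 30},
    {"xyz": [0.063,-0.004,0.08],"rotation": [0,-0.004,-0.003],"hand": 30},
    {"xyz": [0.063,-0.004,0.08],"rotation": [0,-0.004,-0.003],"hand": 30},
  ],
)

```text
t: 3.95
eef_pos: [0.4124, 0.1233, 0.2097]
ee_rot: [0.932, -0.06, 0.358, 0.022]
wrist_force: [-0.8, 0.6, -1.2]
gripper_width: 0.319
```

```bash
python3 - <<'E'
from h import *
st();plan([-45,78,61],44)
p,d=snapshot("top"); cv2.imwrite(f"pics/top3.png",cv2.resize(p[80:340,100:480,::-1],None,fx=2,fy=2)); 
E
```

```text
t 3.95 tip_c mm [-74.3  77.4  61.7] z_c [ 0.669  0.002 -0.743] F_c [-0.9  0.5 -1.2] T [-0.01  0.39 -0.05] q [ 0.24 -0.22  2.15 -0.47  0.57  2.26] g 30.0
xyz [0.048, -0.003, 0.067] rot [-0.001, 0.017, 0.0] tcp [0.437 0.121 0.204]
```

View pics/top3.png

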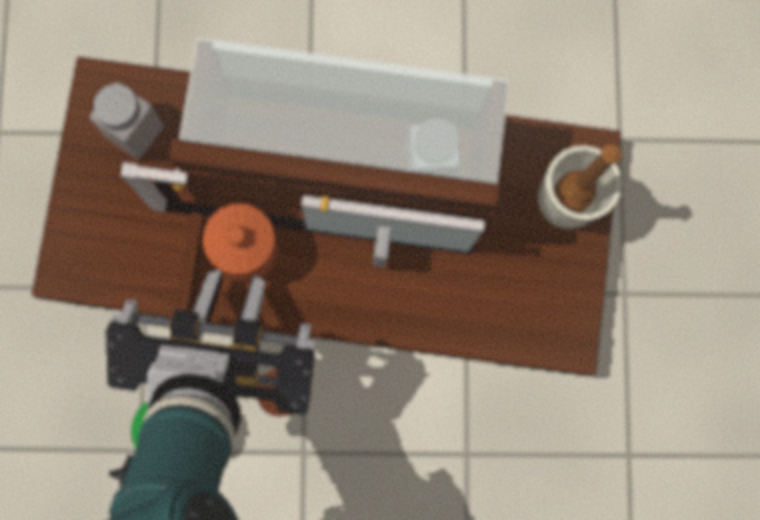

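>>> move_arm(
  series=[
    {"xyz": [0.012,0,0.017],"rotation": [0,0.004,0],"hand": 30},
    {"xyz": [0.024,-0.001,0.034],"rotation": [0,0.008,0],"hand": 30},
    {"xyz": [0.036,-0.002,0.05],"rotation": [0,0.013,0],"hand": 30},
    {"xyz": [0.048,-0.003,0.067],"rotation": [0,0.017,0],"hand": 30},
    {"xyz": [0.048,-0.003,0.067],"rotation": [0,0.017,0],"hand": 30},
  ],
)

```text
t: 4.5
eef_pos: [0.437, 0.1212, 0.2045]
ee_rot: [0.925, -0.059, 0.375, 0.023]
wrist_force: [-1.1, -0.3, -0.4]
gripper_width: 0.321
```

```bash
python3 - <<'E'
from h import *
st();plan([-10,80,61],46)
E
```

```text
t 4.5 tip_c mm [-44.3  78.6  61.4] z_c [ 0.696  0.003 -0.718] F_c [-1.  -0.4 -0.4] T [ 0.09  0.28 -0.04] q [ 0.23 -0.16  2.12 -0.52  0.5   2.3 ] g 30.2
xyz [0.059, -0.006, 0.081] rot [-0.001, 0.016, 0.0] tcp [0.467 0.119 0.199]
```

>>> move_arm(
  series=[
    {"xyz": [0.015,-0.001,0.02],"rotation": [0,0.004,0],"hand": 30},
    {"xyz": [0.03,-0.003,0.041],"rotation": [0,0.008,0],"hand": 30},
    {"xyz": [0.045,-0.004,0.061],"rotation": [0,0.012,0],"hand": 30},
    {"xyz": [0.059,-0.006,0.081],"rotation": [0,0.016,0],"hand": 30},
    {"xyz": [0.059,-0.006,0.081],"rotation": [0,0.016,0],"hand": 30},
  ],
)

```text
t: 5.0
eef_pos: [0.4676, 0.1191, 0.1994]
ee_rot: [0.918, -0.059, 0.39, 0.024]
wrist_force: [-0.8, 0.2, -0.6]
gripper_width: 0.318
```

```bash
python3 - <<'E'
from h import *
st();plan([12,80,61],47)
for n in ["scene","top"]:
    p,d=snapshot(n); cv2.imwrite(f"pics/{n}4.png",cv2.resize(p[80:340,100:480,::-1],None,fx=2,fy=2)); 
E
```

```text
t 5.0 tip_c mm [-8.8 80.5 61.1] z_c [ 0.72   0.003 -0.694] F_c [-0.8  0.1 -0.6] T [ 0.06  0.31 -0.04] q [ 0.21 -0.08  2.07 -0.58  0.44  2.34] g 29.9
xyz [0.037, 0.0, 0.05] rot [-0.001, 0.008, 0.0] tcp [0.486 0.117 0.197]
```

View pics/top4.png

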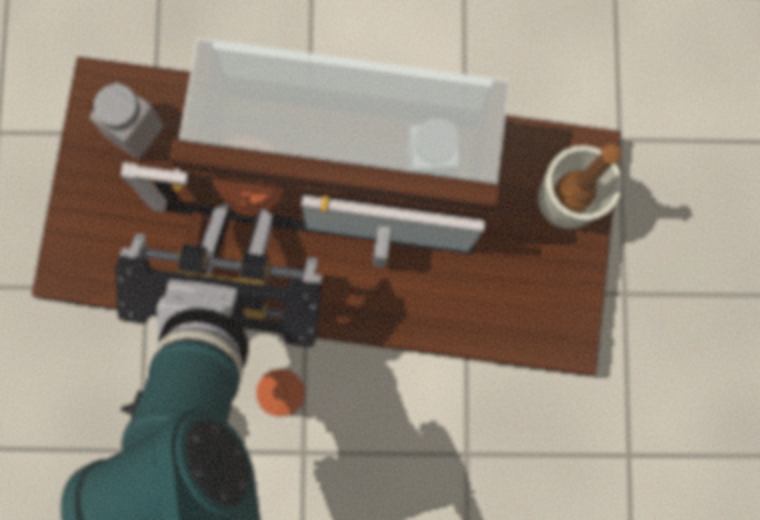

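View pics/scene4.png

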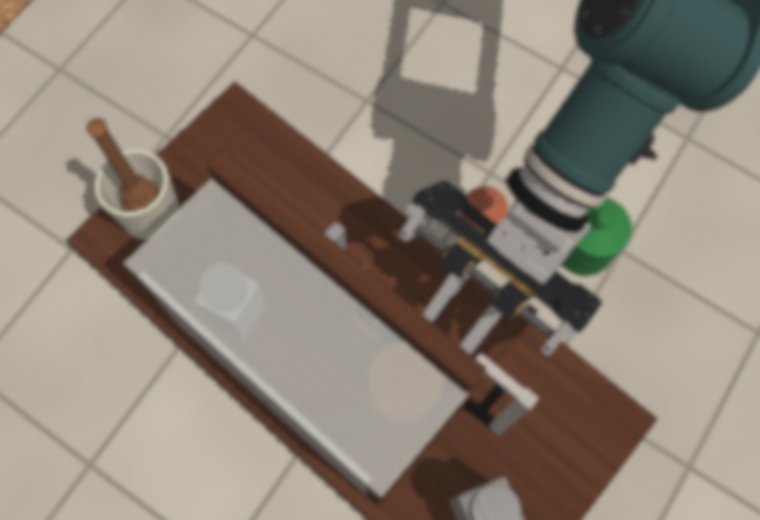

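>>> move_arm(
  series=[
    {"xyz": [0.009,0,0.012],"rotation": [0,0.002,0],"hand": 30},
    {"xyz": [0.018,0,0.025],"rotation": [0,0.004,0],"hand": 30},
    {"xyz": [0.027,0,0.037],"rotation": [0,0.006,0],"hand": 30},
    {"xyz": [0.037,0,0.05],"rotation": [0,0.008,0],"hand": 30},
    {"xyz": [0.037,0,0.05],"rotation": [0,0.008,0],"hand": 30},
  ],
)

```text
t: 5.6
eef_pos: [0.486, 0.1167, 0.197]
ee_rot: [0.915, -0.059, 0.398, 0.025]
wrist_force: [-0.3, 0.1, -0.3]
gripper_width: 0.321
```

```bash
python3 - <<'E'
from h import *
st();plan([22,81,61],47)
for n in ["scene","top"]:
    p,d=snapshot(n); cv2.imwrite(f"pics/{n}5.png",cv2.resize(p[80:340,100:480,::-1],None,fx=2,fy=2)); 
    X,ok=cloud(n,d);C=toC(X)*1000
    m=ok&np.all((C>[-80,100,100])&(C<[-16,200,200]),-1);Z=C[m]
    i=np.argsort(-Z[:,0])[:12];print(n,m.sum(),np.round(Z[i]).tolist())
E
```

```text
t 5.6 tip_c mm [12.  80.5 61.2] z_c [ 0.732  0.003 -0.682] F_c [-0.3  0.1 -0.3] T [0.08 0.36 0.04] q [ 0.19 -0.04  2.04 -0.61  0.41  2.36] g 30.2
xyz [0.022, -0.003, 0.025] rot [-0.001, -0.0, 0.0] tcp [0.496 0.116 0.197]
scene 931 [[-27.0, 106.0, 112.0], [-27.0, 103.0, 110.0], [-27.0, 101.0, 111.0], [-28.0, 107.0, 113.0], [-28.0, 102.0, 113.0], [-28.0, 105.0, 111.0], [-29.0, 108.0, 103.0], [-29.0, 104.0, 114.0], [-29.0, 107.0, 116.0], [-29.0, 106.0, 112.0], [-29.0, 105.0, 116.0], [-30.0, 101.0, 111.0]]
top 705 [[-16.0, 100.0, 103.0], [-17.0, 106.0, 102.0], [-18.0, 103.0, 107.0], [-19.0, 101.0, 107.0], [-19.0, 103.0, 106.0], [-20.0, 105.0, 108.0], [-21.0, 101.0, 105.0], [-21.0, 102.0, 108.0], [-22.0, 104.0, 107.0], [-23.0, 100.0, 109.0], [-24.0, 102.0, 110.0], [-24.0, 104.0, 109.0]]
```

View pics/scene5.png

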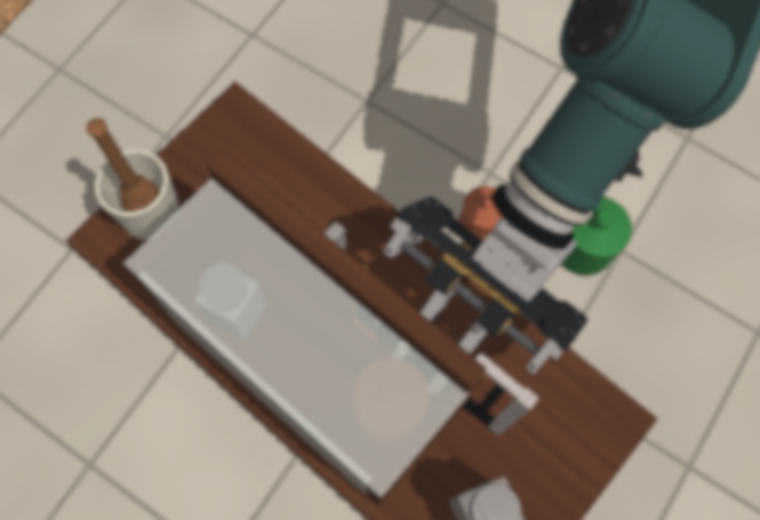

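View pics/top5.png

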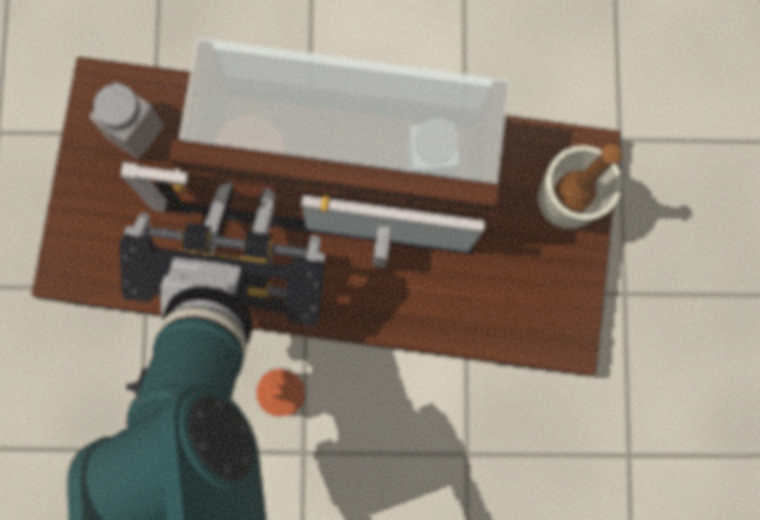

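```bash
python3 - <<'E'
from h import *
for n in ["scene","top"]:
    p,d=snapshot(n)
    X,ok=cloud(n,d);C=toC(X)*1000
    m=ok&np.all((C>[-90,125,90])&(C<[-16,200,250]),-1);Z=C[m]
    i=np.argsort(-Z[:,0])[:8];print(n,m.sum(),np.round(Z[i]).tolist())
    # pot seen through roof: depth probably of roof; use image region centre, ray at z=100
    for o in regions_of(n,"pot")[:4]:
        g=o["region"];v,u=np.nonzero(g);uv=[(u.min()+u.max())/2,(v.min()+v.max())/2]
        print(n,round(o["p"],2),np.round(o["point"]),g.sum(),np.round(toC(ray(n,uv,0.1))*1000))
E
```

```text
scene 575 [[-36.0, 154.0, 153.0], [-37.0, 160.0, 153.0], [-37.0, 153.0, 156.0], [-37.0, 158.0, 154.0], [-37.0, 159.0, 156.0], [-37.0, 156.0, 153.0], [-38.0, 157.0, 155.0], [-39.0, 155.0, 153.0]]
scene 0.63 [398. 199.] 920 [-195.  127.  100.]
scene 0.56 [339. 183.] 299 [-142.   30.  100.]
scene 0.48 [344. 277.] 124 [ -8. 147. 100.]
top 572 [[-36.0, 156.0, 151.0], [-37.0, 157.0, 155.0], [-37.0, 158.0, 155.0], [-37.0, 152.0, 152.0], [-38.0, 153.0, 154.0], [-38.0, 154.0, 156.0], [-39.0, 158.0, 154.0], [-39.0, 156.0, 156.0]]
top 0.69 [240. 274.] 500 [-174.   17.  100.]
top 0.59 [222. 176.] 71 [ 10.  74. 100.]
```

```bash
python3 - <<'E'
from h import *
st();plan([25,82,61],48)
E
```

```text
t 5.9 tip_c mm [11.7 80.7 61.7] z_c [ 0.732  0.003 -0.681] F_c [0.7 0.3 0.2] T [0.04 0.34 0.01] q [ 0.19 -0.04  2.04 -0.61  0.41  2.36] g 30.1
xyz [0.018, -0.006, 0.034] rot [-0.002, 0.008, 0.0] tcp [0.497 0.117 0.194]
```

>>> move_arm(
  series=[
    {"xyz": [0.006,-0.002,0.011],"rotation": [0,0.003,0],"hand": 30},
    {"xyz": [0.012,-0.004,0.022],"rotation": [0,0.005,0],"hand": 30},
    {"xyz": [0.018,-0.006,0.034],"rotation": [-0.002,0.008,0],"hand": 30},
    {"xyz": [0.018,-0.006,0.034],"rotation": [-0.002,0.008,0],"hand": 30},
  ],
)

```text
t: 6.3
eef_pos: [0.4974, 0.1174, 0.1944]
ee_rot: [0.911, -0.059, 0.406, 0.027]
wrist_force: [-0.0, -0.7, 0.0]
gripper_width: 0.317
```

```bash
python3 - <<'E'
from h import *
st()
for n in ["scene","top"]:
    p,d=snapshot(n); cv2.imwrite(f"pics/{n}6.png",cv2.resize(p[110:290,150:410,::-1],None,fx=3,fy=3,interpolation=cv2.INTER_CUBIC)) 
plan([-30,80,63],46)
E
```

```text
t 6.3 tip_c mm [25.6 81.9 61.2] z_c [ 0.744 -0.001 -0.669] F_c [ 0.1 -0.7  0. ] T [ 0.02  0.32 -0.04] q [ 0.19 -0.01  2.02 -0.66  0.39  2.42] g 29.8
xyz [-0.096, 0.007, -0.141] rot [0.0, -0.017, 0.0] tcp [0.447 0.122 0.201]
```

View pics/scene6.png

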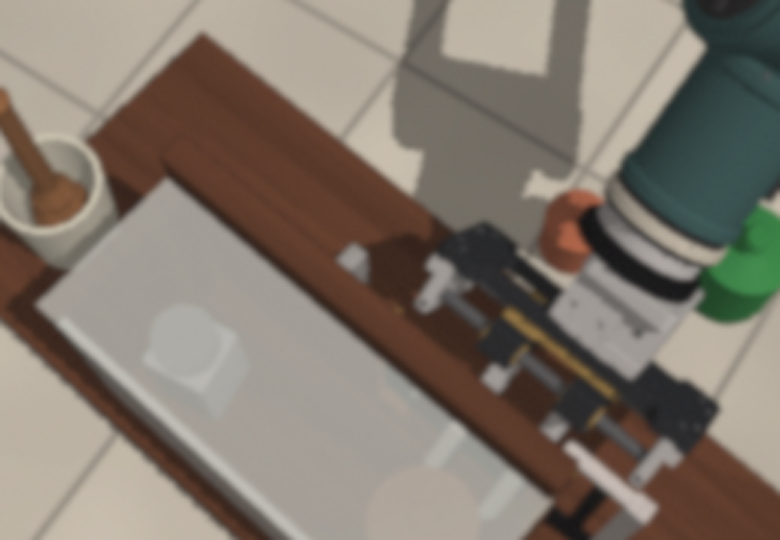

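View pics/top6.png

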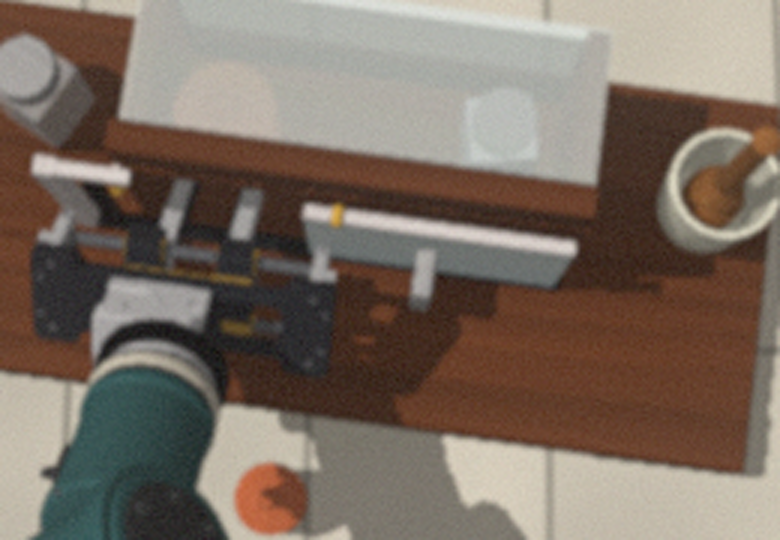

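```bash
python3 - <<'E'
from h import *
print(toC(ray("top",[150+225/3,110+97/3],.103))*1000)
d=np.array([-0.096,.007,-.141])
E
```

```text
[ 69.32354222  81.58454415 103.        ]
```

>>> move_arm(
  series=[
    {"xyz": [-0.024,0.002,-0.035],"rotation": [0,-0.004,0],"hand": 30},
    {"xyz": [-0.06,0.005,-0.09],"rotation": [0,-0.01,0],"hand": 30},
    {"xyz": [-0.096,0.007,-0.141],"rotation": [0,-0.017,0],"hand": 30},
    {"xyz": [-0.14,0.007,-0.25],"rotation": [0,-0.03,0],"hand": 30},
    {"xyz": [-0.14,0.007,-0.32],"rotation": [0,-0.05,0],"hand": 30},
  ],
)

```text
t: 6.9
eef_pos: [0.3952, 0.1281, 0.226]
ee_rot: [0.933, -0.06, 0.355, 0.024]
wrist_force: [0.6, -0.0, 0.7]
gripper_width: 0.321
```

```bash
python3 - <<'E'
from h import *
st();plan([-85,75,150],38);plan([-85,-110,150],38)
E
```

```text
t 6.9 tip_c mm [-92.7  79.3  77.3] z_c [ 0.665 -0.001 -0.746] F_c [0.6 0.1 0.7] T [ 0.07  0.25 -0.07] q [ 0.27 -0.28  2.15 -0.46  0.63  2.26] g 30.1
xyz [0.223, 0.016, -0.163] rot [0.001, -0.031, 0.001] tcp [0.412 0.121 0.307]
xyz [0.222, 0.632, -0.162] rot [0.001, -0.031, 0.001] tcp [ 0.388 -0.062  0.307]
```

>>> move_arm(
  series=[
    {"xyz": [0.11,0.016,-0.08],"rotation": [0,-0.015,0],"hand": 0},
    {"xyz": [0.222,0.1,-0.162],"rotation": [0,-0.031,0],"hand": 0},
    {"xyz": [0.222,0.25,-0.162],"rotation": [0,-0.031,0],"hand": 0},
    {"xyz": [0.222,0.4,-0.162],"rotation": [0,-0.031,0],"hand": 0},
    {"xyz": [0.222,0.55,-0.162],"rotation": [0,-0.031,0],"hand": 0},
  ],
)

```text
t: 7.4
eef_pos: [0.39, -0.0382, 0.3077]
ee_rot: [0.943, -0.059, 0.326, 0.022]
wrist_force: [-0.2, -0.2, -0.9]
gripper_width: 0.004
```

```bash
python3 - <<'E'
from h import *
st();plan([-85,-100,120],38);plan([-24,-100,84],38)
p,d=snapshot("top"); cv2.imwrite(f"pics/top7.png",cv2.resize(p[80:340,100:480,::-1],None,fx=2,fy=2)); 
p,d=snapshot("scene"); cv2.imwrite(f"pics/scene7.png",cv2.resize(p[80:340,100:480,::-1],None,fx=2,fy=2)); 
E
```

```text
t 7.4 tip_c mm [-85.8 -86.1 151.1] z_c [ 0.618  0.    -0.786] F_c [-0.2 -0.2 -0.9] T [0.08 0.24 0.03] q [-0.28 -0.46  2.09  0.12  0.86  1.37] g 0.4
xyz [-0.06, 0.046, 0.083] rot [-0.0, -0.001, 0.002] tcp [ 0.389 -0.052  0.277]
xyz [0.025, 0.046, 0.303] rot [-0.0, -0.001, 0.002] tcp [ 0.45  -0.06   0.241]
```

View pics/top7.png

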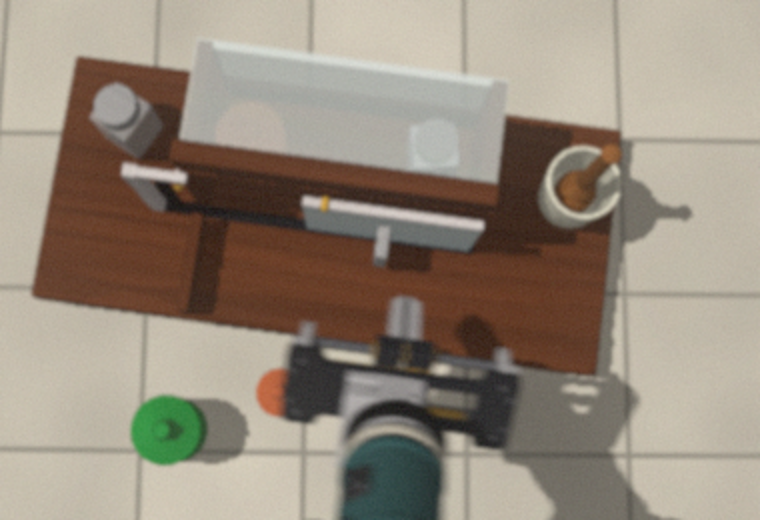

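View pics/scene7.png

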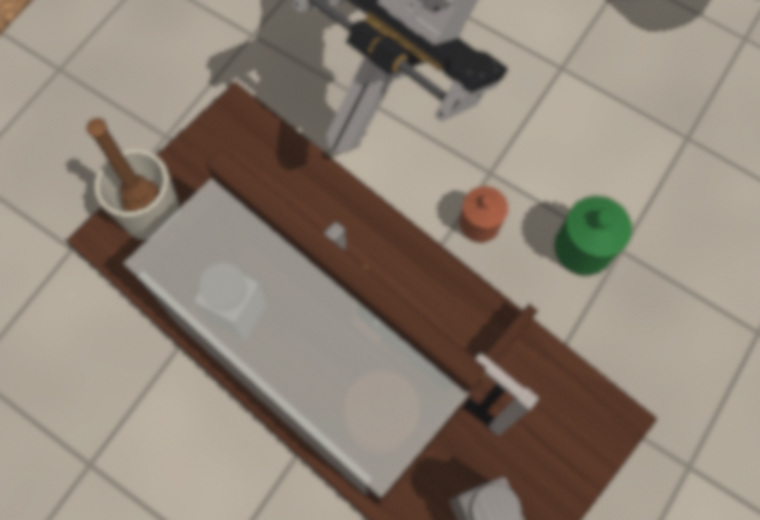

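>>> move_arm(
  series=[
    {"xyz": [-0.01,0.046,0.08],"rotation": [0,0,0],"hand": 0},
    {"xyz": [0.01,0.046,0.18],"rotation": [0,0,0.002],"hand": 0},
    {"xyz": [0.017,0.046,0.26],"rotation": [0,0,0.002],"hand": 0},
    {"xyz": [0.02,0.046,0.299],"rotation": [0,0,0.002],"hand": 0},
    {"xyz": [0.02,0.046,0.299],"rotation": [0,0,0.002],"hand": 0},
  ],
)

```text
t: 8.0
eef_pos: [0.447, -0.0641, 0.2385]
ee_rot: [0.944, -0.068, 0.323, 0.023]
wrist_force: [-0.8, 0.1, -0.4]
gripper_width: 0.006
```

```bash
python3 - <<'E'
from h import *
st();plan([-25,-78,84],38);plan([-25,0,84],38)
p,d=snapshot("top"); cv2.imwrite(f"pics/top8.png",cv2.resize(p[80:340,100:480,::-1],None,fx=2,fy=2)); 
E
```

```text
t 8.0 tip_c mm [ -26.8 -105.9   81.1] z_c [ 0.613 -0.008 -0.79 ] F_c [-0.8  0.  -0.4] T [ 0.04  0.29 -0.02] q [-0.3  -0.22  2.07  0.16  0.65  1.32] g 0.5
xyz [0.008, -0.088, -0.005] rot [0.004, 0.001, -0.005] tcp [ 0.452 -0.038  0.241]
xyz [0.005, -0.348, -0.007] rot [0.004, 0.001, -0.005] tcp [0.462 0.039 0.241]
```

View pics/top8.png

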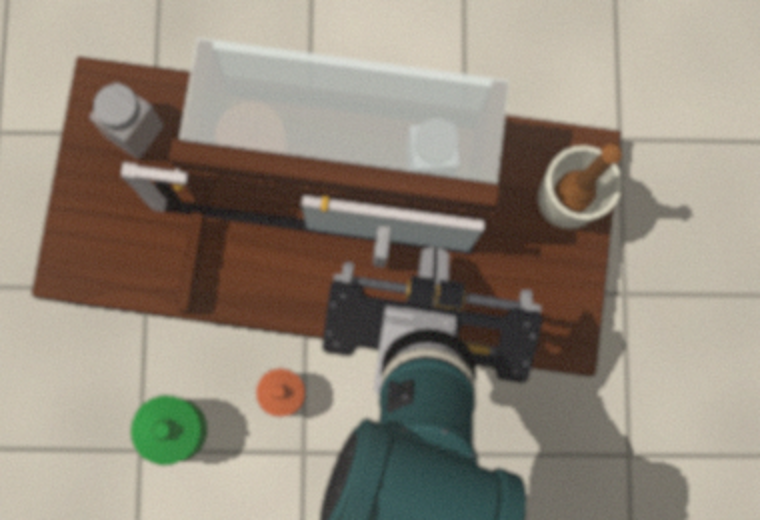

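>>> move_arm(
  series=[
    {"xyz": [0.006,-0.04,-0.005],"rotation": [0.004,0.001,-0.005],"hand": 0},
    {"xyz": [0.008,-0.08,-0.005],"rotation": [0.004,0.001,-0.005],"hand": 0},
    {"xyz": [0.008,-0.11,-0.005],"rotation": [0.004,0.001,-0.005],"hand": 0},
    {"xyz": [0.008,-0.14,-0.005],"rotation": [0.004,0.001,-0.005],"hand": 0},
    {"xyz": [0.008,-0.17,-0.005],"rotation": [0.004,0.001,-0.005],"hand": 0},
  ],
)

```text
t: 8.55
eef_pos: [0.4547, -0.0129, 0.2435]
ee_rot: [0.943, -0.061, 0.326, 0.021]
wrist_force: [-1.6, -1.5, 1.1]
gripper_width: 0.005
```

```bash
python3 - <<'E'
from h import *
st();plan([-25,-20,84],38);plan([-25,15,84],38)
E
```

```text
t 8.55 tip_c mm [-24.8 -52.5  86.9] z_c [ 0.618  0.    -0.786] F_c [-1.4 -1.7  1.1] T [-0.11  0.38 -0.16] q [-0.16 -0.22  2.06  0.03  0.64  1.52] g 0.4
xyz [-0.004, -0.109, 0.007] rot [-0.0, -0.002, 0.001] tcp [0.459 0.019 0.241]
xyz [-0.004, -0.225, 0.007] rot [-0.0, -0.002, 0.001] tcp [0.464 0.054 0.241]
```

>>> move_arm(
  series=[
    {"xyz": [-0.002,-0.045,0.003],"rotation": [0,-0.001,0],"hand": 0},
    {"xyz": [-0.003,-0.09,0.005],"rotation": [0,-0.001,0],"hand": 0},
    {"xyz": [-0.004,-0.13,0.007],"rotation": [0,-0.001,0],"hand": 0},
    {"xyz": [-0.004,-0.17,0.007],"rotation": [0,-0.001,0],"hand": 0},
    {"xyz": [-0.004,-0.208,0.007],"rotation": [0,-0.001,0],"hand": 0},
  ],
)

```text
t: 9.05
eef_pos: [0.4628, 0.0498, 0.2427]
ee_rot: [0.943, -0.06, 0.327, 0.021]
wrist_force: [1.1, -2.4, -0.4]
gripper_width: 0.002
```

```bash
python3 - <<'E'
from h import *
st();plan([-25,20,84],38)
p,d=snapshot("top"); cv2.imwrite(f"pics/top9.png",cv2.resize(p[80:340,100:480,::-1],None,fx=2,fy=2)); 
X,ok=cloud("top",d);C=toC(X)*1000
m=ok&np.all((C>[-14,-120,150])&(C<[0,135,166]),-1);Z=C[m];print(m.sum(),np.percentile(Z[:,1],[0,1,50,99,100]))
E
```

```text
t 9.05 tip_c mm [-24.8  10.8  86.2] z_c [ 0.619  0.001 -0.785] F_c [ 1.4 -2.2 -0.4] T [-0.15  0.19 -0.19] q [ 0.01 -0.19  2.03 -0.15  0.64  1.8 ] g 0.2
xyz [-0.002, -0.031, 0.005] rot [-0.0, -0.002, 0.001] tcp [0.464 0.059 0.241]
503 [-57.00914833 -55.7375638   22.15817848 100.87625436 102.51008623]
```

View pics/top9.png

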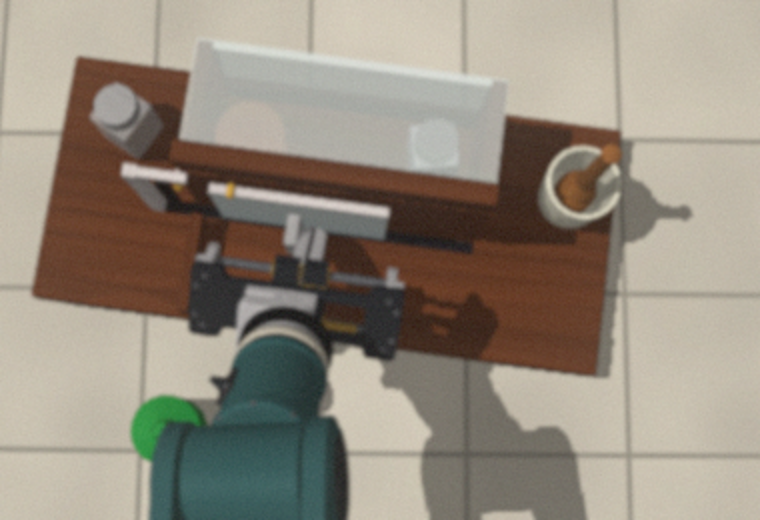

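>>> move_arm(
  series=[
    {"xyz": [-0.001,-0.012,0.002],"rotation": [0,0,0],"hand": 0},
    {"xyz": [-0.001,-0.024,0.004],"rotation": [0,0,0],"hand": 0},
    {"xyz": [-0.001,-0.034,0.005],"rotation": [0,0,0],"hand": 0},
  ],
)

```text
t: 9.4
eef_pos: [0.4648, 0.061, 0.2417]
ee_rot: [0.943, -0.06, 0.327, 0.02]
wrist_force: [-0.6, -1.0, 0.5]
gripper_width: 0.005
```

```bash
python3 - <<'E'
from h import *
st()
E
```

```text
t 9.4 tip_c mm [-24.2  22.4  85.4] z_c [ 0.62   0.002 -0.785] F_c [-0.4 -1.1  0.5] T [-0.07  0.25 -0.09] q [ 0.04 -0.18  2.02 -0.18  0.64  1.85] g 0.5
```

>>> move_arm(
  series=[
    {"xyz": [0,-0.007,0],"rotation": [0,0,0],"hand": 0},
    {"xyz": [0,-0.014,0],"rotation": [0,0,0],"hand": 0},
  ],
)

```text
t: 9.6
eef_pos: [0.4653, 0.0651, 0.2418]
ee_rot: [0.943, -0.06, 0.327, 0.021]
wrist_force: [-1.2, -0.9, 1.5]
gripper_width: 0.006
```

```bash
python3 - <<'E'
from h import *
st()
E
```

```text
t 9.6 tip_c mm [-24.2  26.5  85.4] z_c [ 0.619  0.002 -0.785] F_c [-1.  -1.   1.5] T [-0.04  0.26 -0.1 ] q [ 0.05 -0.17  2.02 -0.19  0.64  1.86] g 0.6
```

>>> move_arm(
  series=[
    {"xyz": [0,-0.007,0],"rotation": [0,0,0],"hand": 0},
    {"xyz": [0,-0.014,0],"rotation": [0,0,0],"hand": 0},
  ],
)

```text
t: 9.8
eef_pos: [0.4659, 0.0693, 0.2418]
ee_rot: [0.943, -0.06, 0.327, 0.021]
wrist_force: [-0.5, -0.6, 1.1]
gripper_width: 0.005
```

```bash
python3 - <<'E'
from h import *
st()
E
```

```text
t 9.8 tip_c mm [-24.2  30.7  85.4] z_c [ 0.619  0.002 -0.785] F_c [-0.4 -0.6  1.1] T [-0.05  0.27 -0.09] q [ 0.07 -0.17  2.02 -0.2   0.64  1.88] g 0.5
```

Now in 2 mm rows, reading the force in each reply (y component).

>>> move_arm(
  series=[
    {"xyz": [0,-0.007,0],"rotation": [0,0,0],"hand": 0},
    {"xyz": [0,-0.014,0],"rotation": [0,0,0],"hand": 0},
  ],
)

```text
t: 10.0
eef_pos: [0.4664, 0.0736, 0.2417]
ee_rot: [0.943, -0.06, 0.327, 0.021]
wrist_force: [-0.5, -1.1, 0.5]
gripper_width: 0.004
```

>>> move_arm(
  series=[
    {"xyz": [0,-0.007,0],"rotation": [0,0,0],"hand": 0},
    {"xyz": [0,-0.01,0],"rotation": [0,0,0],"hand": 0},
  ],
)

```text
t: 10.2
eef_pos: [0.4669, 0.0768, 0.2418]
ee_rot: [0.943, -0.06, 0.327, 0.021]
wrist_force: [-0.1, -0.6, 0.0]
gripper_width: 0.005
```

>>> move_arm(
  series=[
    {"xyz": [0,-0.007,0],"rotation": [0,0,0],"hand": 0},
    {"xyz": [0,-0.01,0],"rotation": [0,0,0],"hand": 0},
  ],
)

```text
t: 10.4
eef_pos: [0.4673, 0.08, 0.2417]
ee_rot: [0.943, -0.06, 0.327, 0.02]
wrist_force: [-0.7, -1.4, 0.9]
gripper_width: 0.008
```

```bash
python3 - <<'E'
from h import *
st()
E
```

```text
t 10.4 tip_c mm [-24.2  41.5  85.3] z_c [ 0.619  0.002 -0.785] F_c [-0.5 -1.5  0.9] T [-0.12  0.2  -0.12] q [ 0.09 -0.16  2.01 -0.23  0.65  1.93] g 0.8
```

>>> move_arm(
  series=[
    {"xyz": [0,-0.007,0],"rotation": [0,0,0],"hand": 0},
    {"xyz": [0,-0.007,0],"rotation": [0,0,0],"hand": 0},
  ],
)

```text
t: 10.6
eef_pos: [0.4676, 0.0823, 0.2417]
ee_rot: [0.943, -0.06, 0.327, 0.02]
wrist_force: [0.1, -0.1, -0.1]
gripper_width: 0.004
```

>>> move_arm(
  series=[
    {"xyz": [0,-0.007,0],"rotation": [0,0,0],"hand": 0},
    {"xyz": [0,-0.007,0],"rotation": [0,0,0],"hand": 0},
  ],
)

```text
t: 10.8
eef_pos: [0.4679, 0.0846, 0.2417]
ee_rot: [0.943, -0.06, 0.327, 0.02]
wrist_force: [0.3, -0.8, 0.4]
gripper_width: 0.006
```

>>> move_arm(
  series=[
    {"xyz": [0,-0.005,0],"rotation": [0,0,0],"hand": 0},
    {"xyz": [0,-0.005,0],"rotation": [0,0,0],"hand": 0},
  ],
)

```text
t: 11.0
eef_pos: [0.4681, 0.0863, 0.2417]
ee_rot: [0.943, -0.06, 0.327, 0.02]
wrist_force: [0.0, 0.6, -0.0]
gripper_width: 0.004
```

```bash
python3 - <<'E'
from h import *
st()
E
```

```text
t 11.0 tip_c mm [-24.2  48.1  85.3] z_c [ 0.619  0.003 -0.785] F_c [-0.   0.6 -0. ] T [ 0.03  0.29 -0.04] q [ 0.11 -0.15  2.01 -0.24  0.65  1.95] g 0.4
```

>>> move_arm(
  series=[
    {"xyz": [0,-0.006,0],"rotation": [0,0,0],"hand": 0},
    {"xyz": [0,-0.006,0],"rotation": [0,0,0],"hand": 0},
  ],
)

```text
t: 11.2
eef_pos: [0.4683, 0.088, 0.2417]
ee_rot: [0.943, -0.06, 0.327, 0.02]
wrist_force: [-0.6, -2.6, 0.8]
gripper_width: 0.005
```

```bash
python3 - <<'E'
from h import *
st()
p,d=snapshot("top"); cv2.imwrite(f"pics/top10.png",cv2.resize(p[120:250,130:320,::-1],None,fx=4,fy=4,interpolation=cv2.INTER_CUBIC)); 
E
```

```text
t 11.2 tip_c mm [-24.2  49.7  85.3] z_c [ 0.619  0.003 -0.785] F_c [-0.3 -2.6  0.8] T [-0.25  0.27 -0.26] q [ 0.11 -0.15  2.   -0.24  0.65  1.96] g 0.5
```

View pics/top10.png

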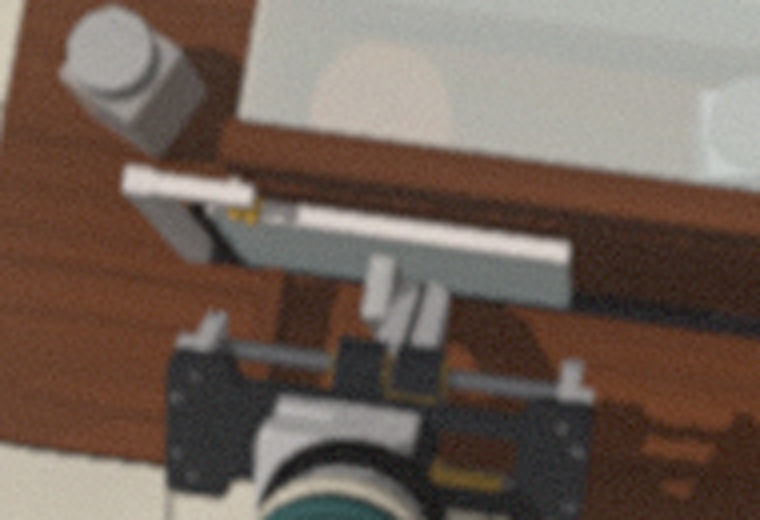

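>>> move_arm(
  series=[
    {"xyz": [0,-0.004,0],"rotation": [0,0,0],"hand": 0},
    {"xyz": [0,-0.007,0],"rotation": [0,0,0],"hand": 0},
  ],
)

```text
t: 11.45
eef_pos: [0.4685, 0.089, 0.2417]
ee_rot: [0.943, -0.06, 0.327, 0.022]
wrist_force: [-2.9, -10.0, 2.5]
gripper_width: 0.009
```

>>> move_arm(
  series=[
    {"xyz": [0,-0.004,0],"rotation": [0,0,0],"hand": 0},
    {"xyz": [0,-0.006,0],"rotation": [0,0,0],"hand": 0},
  ],
)

```text
t: 11.65
eef_pos: [0.4687, 0.0896, 0.2419]
ee_rot: [0.943, -0.06, 0.326, 0.024]
wrist_force: [-2.6, -9.0, 2.6]
gripper_width: 0.011
```

>>> move_arm(
  series=[
    {"xyz": [0,-0.007,0],"rotation": [0,0,0],"hand": 0},
    {"xyz": [0,-0.011,0],"rotation": [0,0,0],"hand": 0},
  ],
)

```text
t: 11.85
eef_pos: [0.469, 0.091, 0.242]
ee_rot: [0.943, -0.06, 0.326, 0.027]
wrist_force: [-3.3, -14.9, 3.9]
gripper_width: 0.004
```

```bash
python3 - <<'E'
from h import *
st()
E
```

```text
t 11.85 tip_c mm [-24.3  50.2  85.3] z_c [ 0.618 -0.011 -0.786] F_c [ -1.3 -15.2   3.9] T [-1.87  0.32 -1.68] q [ 0.13 -0.15  2.   -0.27  0.66  1.99] g 0.4
```

```bash
python3 - <<'E'
from h import *
plan([-24.5,53,85],38);plan([-24.5,55,85],38)
E
```

```text
xyz [0.0, -0.002, 0.0] rot [0.005, -0.001, 0.003] tcp [0.469 0.092 0.242]
xyz [0.0, -0.009, 0.0] rot [0.005, -0.001, 0.003] tcp [0.469 0.094 0.242]
```

>>> move_arm(
  series=[
    {"xyz": [0,-0.006,0],"rotation": [0.005,0,0.003],"hand": 0},
    {"xyz": [0,-0.011,0],"rotation": [0.005,0,0.003],"hand": 0},
  ],
)

```text
t: 12.05
eef_pos: [0.4692, 0.0913, 0.2421]
ee_rot: [0.943, -0.062, 0.325, 0.026]
wrist_force: [-6.0, -20.7, 5.4]
gripper_width: 0.004
```

```bash
python3 - <<'E'
from h import *
st()
plan([-24.5,55,85],38)
E
```

```text
t 12.05 tip_c mm [-24.3  50.8  85.3] z_c [ 0.616 -0.009 -0.788] F_c [ -3.3 -21.3   5.4] T [-2.62  0.31 -2.29] q [ 0.13 -0.15  2.   -0.27  0.66  1.99] g 0.4
xyz [-0.001, -0.008, 0.0] rot [0.004, -0.0, 0.001] tcp [0.469 0.094 0.242]
```

>>> move_arm(
  series=[
    {"xyz": [0,-0.012,0],"rotation": [0.005,0,0.003],"hand": 0},
    {"xyz": [0,-0.014,0],"rotation": [0.005,0,0.003],"hand": 0},
  ],
)

```text
t: 12.25
eef_pos: [0.4695, 0.0917, 0.2424]
ee_rot: [0.944, -0.063, 0.324, 0.026]
wrist_force: [-6.4, -22.7, 6.9]
gripper_width: 0.002
```

```bash
python3 - <<'E'
from h import *
st()
plan([-24.5,55,85],38)
E
```

```text
t 12.25 tip_c mm [-24.4  51.1  85.2] z_c [ 0.614 -0.01  -0.789] F_c [ -3.4 -23.4   6.9] T [-2.99  0.33 -2.54] q [ 0.13 -0.14  2.   -0.27  0.66  1.99] g 0.2
xyz [-0.002, -0.007, 0.0] rot [0.005, 0.001, -0.0] tcp [0.469 0.094 0.242]
```

>>> move_arm(
  series=[
    {"xyz": [0,-0.014,0],"rotation": [0.006,0,0.001],"hand": 0},
    {"xyz": [0,-0.017,0],"rotation": [0.007,0,0.001],"hand": 0},
  ],
)

```text
t: 12.45
eef_pos: [0.47, 0.0932, 0.2425]
ee_rot: [0.944, -0.063, 0.323, 0.023]
wrist_force: [-4.2, -15.6, 3.4]
gripper_width: 0.008
```

```bash
python3 - <<'E'
from h import *
st()
plan([-24.5,55,85],38)
E
```

```text
t 12.45 tip_c mm [-24.4  53.5  85.1] z_c [ 0.613 -0.005 -0.79 ] F_c [ -2.1 -16.    3.4] T [-2.01  0.4  -1.73] q [ 0.13 -0.14  1.99 -0.27  0.67  1.99] g 0.7
xyz [-0.003, -0.002, 0.0] rot [0.003, 0.002, -0.001] tcp [0.469 0.094 0.242]
```

>>> move_arm(
  series=[
    {"xyz": [0,-0.009,0],"rotation": [0.003,0.001,0],"hand": 0},
    {"xyz": [0,-0.013,0],"rotation": [0.003,0.001,0],"hand": 0},
  ],
)

```text
t: 12.65
eef_pos: [0.4703, 0.0953, 0.2424]
ee_rot: [0.944, -0.062, 0.323, 0.023]
wrist_force: [-3.0, -11.4, 3.2]
gripper_width: 0.005
```

```bash
python3 - <<'E'
from h import *
st()
plan([-24.5,62,85],38)
E
```

```text
t 12.65 tip_c mm [-24.4  55.9  85.1] z_c [ 0.613 -0.004 -0.79 ] F_c [ -1.5 -11.7   3.2] T [-1.32  0.37 -1.21] q [ 0.13 -0.14  1.99 -0.27  0.67  1.99] g 0.5
xyz [-0.003, -0.018, -0.0] rot [0.002, 0.001, -0.0] tcp [0.47  0.101 0.242]
```

>>> move_arm(
  series=[
    {"xyz": [0,-0.009,0],"rotation": [0.002,0,0],"hand": 0},
    {"xyz": [0,-0.014,0],"rotation": [0.002,0,0],"hand": 0},
  ],
)

```text
t: 12.85
eef_pos: [0.4707, 0.0981, 0.2426]
ee_rot: [0.944, -0.062, 0.323, 0.023]
wrist_force: [-3.1, -6.7, 1.2]
gripper_width: 0.006
```

```bash
python3 - <<'E'
from h import *
st()
plan([-24.5,62,85],38)
E
```

```text
t 12.85 tip_c mm [-24.4  58.8  85.1] z_c [ 0.613 -0.004 -0.79 ] F_c [-2.3 -7.   1.2] T [-0.89  0.3  -0.74] q [ 0.14 -0.14  1.99 -0.27  0.67  2.  ] g 0.5
xyz [-0.003, -0.008, 0.0] rot [0.002, 0.002, -0.0] tcp [0.47  0.101 0.242]
```

>>> move_arm(
  series=[
    {"xyz": [0,-0.006,0],"rotation": [0.001,0,0],"hand": 0},
    {"xyz": [0,-0.009,0],"rotation": [0.001,0,0],"hand": 0},
  ],
)

```text
t: 13.05
eef_pos: [0.471, 0.0999, 0.2426]
ee_rot: [0.944, -0.062, 0.323, 0.023]
wrist_force: [-2.4, -6.7, 2.1]
gripper_width: 0.006
```

```bash
python3 - <<'E'
from h import *
st()
plan([-24.5,62,85],38)
p,d=snapshot("top"); cv2.imwrite(f"pics/top11.png",cv2.resize(p[120:250,130:320,::-1],None,fx=4,fy=4,interpolation=cv2.INTER_CUBIC)); 
E
```

```text
t 13.05 tip_c mm [-24.4  60.6  85.1] z_c [ 0.612 -0.004 -0.791] F_c [-1.5 -6.9  2.1] T [-0.8   0.35 -0.77] q [ 0.15 -0.14  1.99 -0.28  0.67  2.01] g 0.6
xyz [-0.003, -0.002, 0.0] rot [0.002, 0.002, 0.0] tcp [0.47  0.101 0.242]
```

View pics/top11.png

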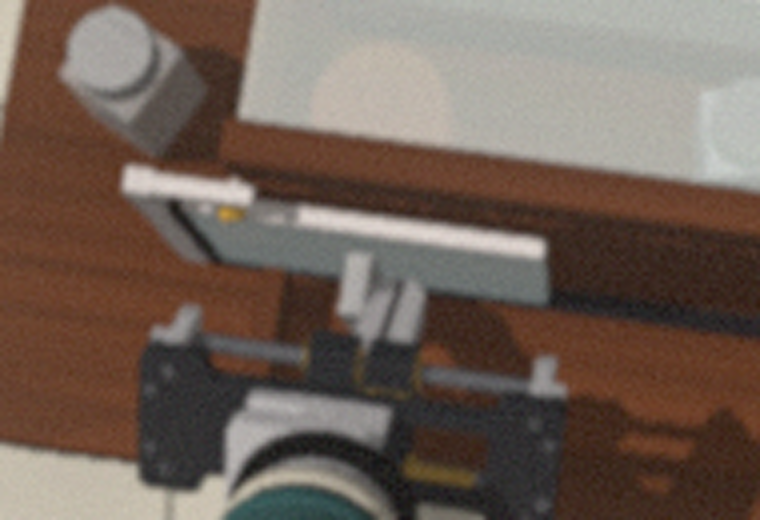

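>>> move_arm(
  series=[
    {"xyz": [0,-0.006,0],"rotation": [0.002,0,0],"hand": 0},
    {"xyz": [0,-0.01,0],"rotation": [0.002,0,0],"hand": 0},
  ],
)

```text
t: 13.3
eef_pos: [0.4714, 0.1018, 0.2427]
ee_rot: [0.944, -0.061, 0.323, 0.023]
wrist_force: [-2.1, -9.0, 1.8]
gripper_width: 0.007
```

```bash
python3 - <<'E'
from h import *
st()
E
```

```text
t 13.3 tip_c mm [-24.4  62.6  85.2] z_c [ 0.612 -0.004 -0.791] F_c [-0.9 -9.2  1.8] T [-0.99  0.31 -0.9 ] q [ 0.15 -0.13  1.99 -0.28  0.67  2.01] g 0.6
```

>>> move_arm(
  series=[
    {"xyz": [0,-0.006,0],"rotation": [0.002,0,0],"hand": 0},
    {"xyz": [0,-0.008,0],"rotation": [0.002,0,0],"hand": 0},
  ],
)

```text
t: 13.5
eef_pos: [0.4716, 0.1029, 0.2428]
ee_rot: [0.944, -0.061, 0.322, 0.023]
wrist_force: [-2.2, -8.5, 2.2]
gripper_width: 0.007
```

```bash
python3 - <<'E'
from h import *
st()
E
```

```text
t 13.5 tip_c mm [-24.4  63.8  85.1] z_c [ 0.611 -0.003 -0.791] F_c [-1.1 -8.7  2.2] T [-1.09  0.25 -0.95] q [ 0.15 -0.13  1.98 -0.28  0.67  2.02] g 0.7
```

>>> move_arm(
  series=[
    {"xyz": [0,0.006,0],"rotation": [0,0,0],"hand": 0},
    {"xyz": [0,0.012,0],"rotation": [0,0,0],"hand": 0},
  ],
)

```text
t: 13.7
eef_pos: [0.4711, 0.0992, 0.2428]
ee_rot: [0.944, -0.061, 0.322, 0.023]
wrist_force: [-0.5, 0.4, 0.4]
gripper_width: 0.001
```

```bash
python3 - <<'E'
from h import *
st()
E
```

```text
t 13.7 tip_c mm [-24.4  60.1  85.1] z_c [ 0.611 -0.003 -0.791] F_c [-0.5  0.3  0.4] T [0.04 0.23 0.06] q [ 0.14 -0.14  1.99 -0.27  0.67  2.  ] g 0.1
```

>>> move_arm(
  series=[
    {"xyz": [0,0.02,0],"rotation": [0,0,0],"hand": 0},
    {"xyz": [0,0.04,0],"rotation": [0,0,0],"hand": 0},
  ],
)

```text
t: 13.9
eef_pos: [0.4695, 0.0873, 0.2427]
ee_rot: [0.944, -0.061, 0.322, 0.022]
wrist_force: [0.2, -0.2, -0.3]
gripper_width: 0.002
```

```bash
python3 - <<'E'
from h import *
st()
p,d=snapshot("top"); cv2.imwrite(f"pics/top12.png",cv2.resize(p[120:250,130:320,::-1],None,fx=4,fy=4,interpolation=cv2.INTER_CUBIC)); 
E
```

```text
t 13.9 tip_c mm [-24.5  48.2  85.1] z_c [ 0.611 -0.002 -0.791] F_c [ 0.2 -0.1 -0.3] T [0.04 0.23 0.04] q [ 0.11 -0.15  2.   -0.24  0.66  1.96] g 0.2
```

View pics/top12.png

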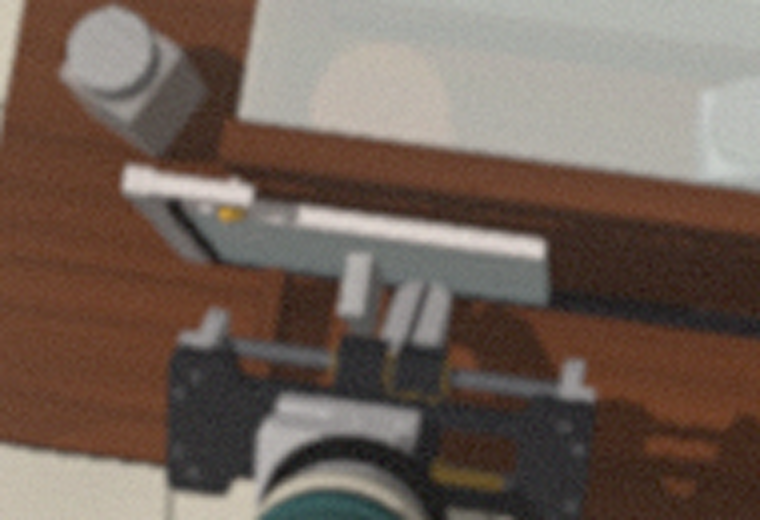

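>>> move_arm(
  series=[
    {"xyz": [0,0.05,-0.05],"rotation": [0,0,0],"hand": 0},
    {"xyz": [0.02,0.06,-0.15],"rotation": [0,0,0],"hand": 0},
    {"xyz": [0.05,0.06,-0.25],"rotation": [0,-0.02,0],"hand": 0},
    {"xyz": [0.1,0.06,-0.3],"rotation": [0,-0.05,0],"hand": 0},
    {"xyz": [0.1,0.06,-0.3],"rotation": [0,-0.05,0],"hand": 0},
  ],
)

```text
t: 14.45
eef_pos: [0.4373, 0.0731, 0.337]
ee_rot: [0.959, -0.063, 0.277, 0.019]
wrist_force: [0.6, 1.3, 0.8]
gripper_width: 0.004
```

```bash
python3 - <<'E'
from h import *
st()
for n in ["scene","top"]:
    p,d=snapshot(n); cv2.imwrite(f"pics/{n}13.png",cv2.resize(p[80:340,100:480,::-1],None,fx=2,fy=2)); 
    X,ok=cloud(n,d);C=toC(X)*1000
    for nm,a,b in [("fin",[-50,0,90],[-16,110,125]),("cup",[-120,-350,100],[135,-150,120]),("shout",[20,150,120],[135,350,140])]:
        Z=C[ok&np.all((C>a)&(C<b),-1)];print(n,nm,len(Z),np.round(np.percentile(Z,[1,50,99],axis=0)).tolist() if len(Z) else 0)
E
```

```text
t 14.45 tip_c mm [-70.3  30.2 168.4] z_c [ 0.533 -0.001 -0.846] F_c [0.4 1.4 0.8] T [0.06 0.26 0.02] q [ 0.08 -0.3   1.9  -0.13  0.99  1.82] g 0.4
scene fin 65 [[-41.0, 74.0, 92.0], [-34.0, 80.0, 116.0], [-26.0, 86.0, 119.0]]
scene cup 530 [[23.0, -265.0, 101.0], [59.0, -227.0, 112.0], [89.0, -199.0, 118.0]]
scene shout 517 [[46.0, 187.0, 124.0], [64.0, 206.0, 132.0], [83.0, 225.0, 135.0]]
top fin 116 [[-40.0, 71.0, 92.0], [-30.0, 76.0, 116.0], [-16.0, 83.0, 120.0]]
top cup 448 [[23.0, -267.0, 100.0], [51.0, -230.0, 113.0], [89.0, -201.0, 119.0]]
top shout 392 [[44.0, 185.0, 122.0], [61.0, 203.0, 132.0], [82.0, 223.0, 136.0]]
```

View pics/top13.png

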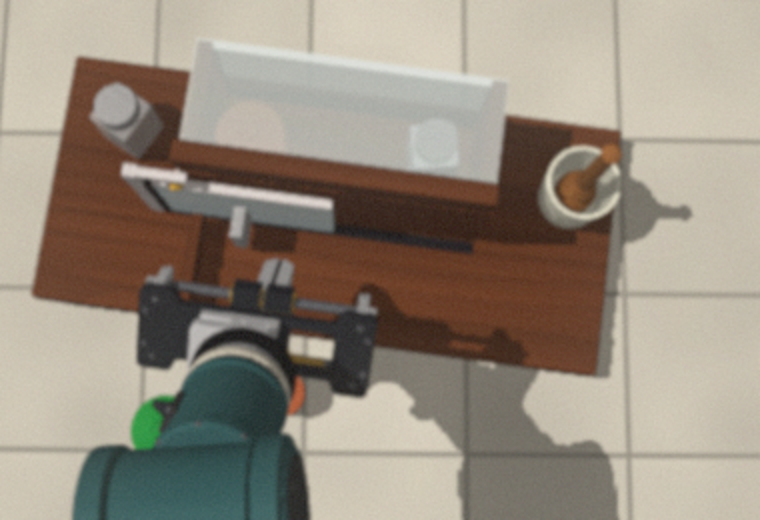

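View pics/scene13.png

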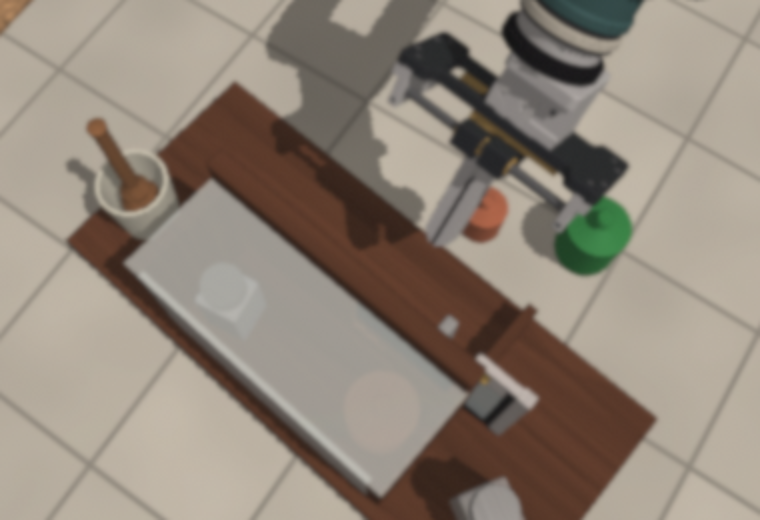

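```bash
python3 -c "
from h import *
st(); print(hand_in())"
```

```text
t 14.55 tip_c mm [-72.8  29.6 162.6] z_c [ 0.526 -0.003 -0.851] F_c [ 0.1 -0.8 -0. ] T [ 0.04  0.21 -0.03] q [ 0.08 -0.3   1.91 -0.13  0.99  1.82] g 0.5
the job is handed in; nothing more can be done
None
```

The pot is inside the cabinet and the door is shut and held by the roller catch. I handed the job in at about 14.6 s.

- **Pot:** I pushed it low down along the left rail with the fingers slightly apart. It is standing, at about cabinet x 60–69 mm and y 82 mm. That puts it about 3 mm from the left wall and well behind the door. The depth is uncertain by several millimetres, because the last look was through the clear roof.
- **Door:** I pushed it by the fin in small steps.
  - The gasket met the door at the far end of its range (leading edge at about 143 mm).
  - The highest force I read was about 23 N. It then fell to about 7 N, about 11 mm past first contact.
  - I pressed on about 3 mm further, at up to 9 N, then backed off. The force went to zero straight away and the door did not spring back.
- **Last check:** with the arm clear, the fin was at y about 77 mm in one camera and 80 mm in the other, matching the caught position. The outside shaker and the molinillo cup measured within 1–3 mm of where they started. The inside shaker looked unmoved in the pictures.
- **Close call:** early on, the last joint read 2.57 rad, right at its range limit, and the second joint read -0.76 rad, also at its limit. The readings are rounded to 0.01 rad, so they don't show either limit being passed. I changed the approach each time.

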